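Move the drained sprocket from the drip rail to the transport rack and lock it in

TASK

The sprocket has drained: lift its hanger off the grey rack's rail over the end stop and hook it onto the rail of the blue transport rack, seated fully down between the bar's two arms, with the sprocket still to the front. Then swing the blue rack's hold-down bar forward and fully down over the hook so that the hanger cannot jump off on the way. Leave the bearing hanger on its rail and do not disturb the things lying around.

Things in the scene. Friction and masses are not known exactly. Their poses are not given: they have to be found in the camera images.
- drip_rack: Fixed grey bench rack with a red drip tray (38 mm high) on its foot plate (10 mm high, x -64..76, y -108..108 mm). Origin: on the worktop under the middle of its rail; own x to the rack's back (away from the robot), y along the rail, z up. Two uprights at x = 58, y = +-75 mm, 188 mm high. Its yaw varies, and the two racks may have changed sides.
- drip_rail_mid (a point): Middle of the grey rail's top edge, 200 mm above the worktop, axes as the rack. The rail is a steel flat bar on edge, 8 mm thick (x -4..4), 40 mm high, 216 mm long (y); upturned end stops at y = +-(97..108) rise 16 mm above its top. Brackets join its back at y = +-75, 21 to 39 mm below its top. All in front of the rail and above it is free.
- ready_rack: Fixed blue transport rack: same shape, frame and sizes as the grey one (rail top 200 mm up, 8 mm thick, end stops 16 mm high), without tray, with a hold-down bar hinged on top of its two uprights behind the rail (206 mm high).
- ready_rail_mid (a point): Middle of the blue rail's top edge, 200 mm above the worktop, axes as the blue rack (x to its back, y along the rail). The seated hanger's origin belongs here; along the rail it may lie up to 45 mm either way.
- sprocket_hanger: Loose steel J-hook, orange grip on top, grey 17-tooth sprocket in front, 0.2 to 0.4 kg in all. Origin: middle of the crown's underside, lying on the rail top; x to the back, y along the rail, z up. Strip 28 wide, x -10.5..-5.5, z 44..-100 mm. Crown 6 thick, x to 9.5. Back leg: inner face x = 5.5, reaches 18 mm down, last 7 mm flared rearward: slot 11 mm for the 8 mm rail. Hangs nearly upright.
- hanger_grip (a point): Centre of the orange grip, 30 mm above and 8 mm in front of the hanger's origin. The grip is 10 mm thick (x -13..-3 of the hanger), 30 mm wide (y), z = 10..50 mm; take it from above, either way round. Nothing stands above the rail near it.
- sprocket_middle (a point): Centre of the sprocket (72 mm across, 20 mm thick, x -10.5..-30.5 of the hanger; its bolt ends at x = -39), 86 mm below and 20.5 mm in front of the hanger's origin; its lowest point is 122 mm below the origin. It must stay in front of the rail.
- bearing_hanger: Bystander hanging on the grey rail: an equal J-hook with a black grip and a 52 mm ball bearing, 80 to 112 mm along the rail from the sprocket hanger, on either side; origin and axes as the sprocket hanger's. Leave it hanging.
- hold_down (a joint): Angle of the hold-down bar: 0 = fully down (arms level, pointing forward over the rail), grows as it is raised, stops at 1.9 rad. Starts leaning back open at 1.7 to 1.9 and stays so by its weight; once pushed forward past upright (1.57) it falls shut by its weight (0.1 kg, little friction).
- hold_down_hinge (a point): Middle of the bar's hinge axis, which runs along the blue rack's y, 58 mm behind the rail's centre line and 12 mm above the rail's top.
- hold_down_rod (a point): Middle of the bar's 8 mm round rod, along the rack's y, 53 mm from the hinge axis, between two arms at y = +-75 mm (12 mm wide, 6 mm thick). When down it lies 5 mm behind the rail's centre line, its underside 8 mm above the rail's top: 2 mm above the crown of a seated hook, just behind the hook's grip.
- hold_down_grip (a point): Centre of the red grip (26 mm along the arm, 16 mm wide, 11 mm thick) at the end of the longer arm, at y = -75 mm of the blue rack, 74 mm from the hinge axis. Free behind and above for a push forward.
- grease_tin: Bystander: green flat tin with a grey lid, 73 mm across, 48 mm high; origin under its centre.
- spanner: Bystander: combination spanner, 180 mm long, lying flat; origin under its centre.
- oil_bottle: Bystander: white plastic oiler with a red spout, 47 mm across, 139 mm high; origin under its centre.
- pliers: Bystander: combination pliers with red grips, 146 mm long, lying flat; origin under their centre.

How it is judged (in metres and radians):
On the way, in this order (a step that is already met when the one before it is completed fails the run):
1. the sprocket hanger is lifted off its rail, higher than the end stops (height (world z) of sprocket_hanger above 0.216 m), for 0.1 s.
2. the sprocket hanger hangs seated on the blue rack's rail, sprocket to the front, let go, with the bar not yet down (z of sprocket_hanger in the frame of ready_rail_mid between -0.004 and 0.004 m and y of sprocket_hanger in the frame of ready_rail_mid between -0.056 and 0.056 m and x of sprocket_hanger in the frame of ready_rail_mid between -0.006 and 0.006 m and x of sprocket_middle in the frame of ready_rail_mid below -0.005 m and contact force between the fingers and sprocket_hanger below 0.1 N and value of joint hold_down above 0.3 rad), for 0.2 s.
At the end, for the whole second after the job is handed in: Sprocket hanger released and at rest on the blue rail: crown within 4 mm of the rail top, 6 mm of its centre line, 56 mm of its middle lengthwise, upright within 0.17 rad, sprocket in front; bar down (below 0.06 rad); bearing hanger still seated on the grey rail (within 5 mm in height) (z of sprocket_hanger in the frame of ready_rail_mid between -0.004 and 0.004 m and y of sprocket_hanger in the frame of ready_rail_mid between -0.056 and 0.056 m and x of sprocket_hanger in the frame of ready_rail_mid between -0.006 and 0.006 m and x of sprocket_middle in the frame of ready_rail_mid below -0.005 m and angle between the z axis of sprocket_hanger and the z axis of ready_rail_mid, either way round below 0.17 rad and linear speed of sprocket_hanger below 0.02 m/s and value of joint hold_down below 0.06 rad and z of bearing_hanger in the frame of drip_rack between 0.195 and 0.205 m); the robot touches nothing.
It fails at once if the bearing hanger is shifted by more than 20 mm (distance of bearing_hanger from where it was at the start of the episode above 0.02 m).
It fails at once if the grease tin is shifted by more than 20 mm (distance of grease_tin from where it was at the start of the episode above 0.02 m).
It fails at once if the spanner is shifted by more than 20 mm (distance of spanner from where it was at the start of the episode above 0.02 m).
It fails at once if the oil bottle is shifted by more than 20 mm (distance of oil_bottle from where it was at the start of the episode above 0.02 m).
It fails at once if the pliers are shifted by more than 20 mm (distance of pliers from where it was at the start of the episode above 0.02 m).
It also fails if it takes over 61 s, if anything falls off the work surface, if the arm or the gripper's body presses on something with over 40 N, if the wrist force passes 120 N, or if a joint passes its speed limit or range.

ROBOT

A 6-joint arm with a two-finger parallel gripper is mounted at the origin on a cart in front of the work surface, level with it; the furniture and walls round the work are solid. World frame = base frame: x ahead of the robot, y to its left, z up, the work surface at z = 0. Lengths are in mm, angles in rad, forces in N, time in s.
With the tool pointing down it reaches from about 250 to 800 mm from the base axis. Payload 3.9 kg.
Tool frame: the origin (TCP) lies on the centre line of the jaws, within the pads' length; the fingertips stand 17 mm ahead of it and the grasp point (between the pads) lies 2 mm behind it; z points along the fingers, y is the line along which they close (so a half turn about z gives the same grasp; the last joint's range is limited). The gripper opens to 85 mm and grips with 20 to 120 N. Pads are 22 mm wide; open, the fingers measure 114 mm over their backs; the gripper's body (76 mm by 85 mm) begins 54 mm behind the grasp point. The pads swing forward as they close: fully open they stand 13 mm farther back than shut.
Start: joints at [-1.105, 0.26, -0.138, 1.173, 0, 1.571], TCP at [235.791, -469.06, 248.304] pointing down, gripper open.
Joint ranges: [-2.78, 2.78], [-0.83, 1.72], [-1.28, 1.37], [-1.9, 2.12], [-1.57, 1.48], [-3.14, 3.14]. Speed limits (rad/s): [2.57, 2.57, 3.14, 3.14, 3.14, 3.14].

INTERFACE

Orientations are given as a 3x3 rotation matrix whose columns are the frame's x, y, z axes.
In Python, from plant import * gives the robot as it stands.
- The arm moves only by the tool step_arm, never from a script. Its argument "moves" is a list of rows, each a list of 7 numbers: the shift along the tool's x, y, z in mm, then the turn, a rotation vector about the tool's x, y, z in rad, then the opening, from -1 (shut) to 1 (fully open). A call has 1 to 10 rows; each row is the pose to reach, as a shift and turn from the pose commanded when the call began, along the tool's axes at that moment; what a row does not reach only later rows make up. A row lasts 1/12 s, in which the tool goes at most 41.7 mm and 7.16 degrees, less where a joint would pass 70% of its speed; a pose out of reach is approached as far as the arm can. A call with a gripper value outside its range is refused whole. The fingers move at their own pace and stop on an object; "newtons" is the grip in N (left out, the last holds). Time passes only in rows, so rows that repeat a pose let the fingers close. It gives the time, the measured TCP pose, the force, the opening and the grip force at its end, in the units of the state.
- state(): the state, without advancing time (a new reading comes with each control period).
- get_image(name): name is "scene" or "top"; returns a dict with "img" (480x640x3 uint8, red, green, blue), "depth" (480x640 float32, mm along the optical axis (not along the pixel's ray), 0 where there is no reading), "K" (3x3 intrinsics, pixels), "xyz" and "orientation" of the camera in the world. Camera axes: x right, y down, z forward; pixel columns grow to the right and rows downward; lengths in mm; the calibration is good to about 2 mm. A picture is of the moment at which its call begins.
- job_done(): hands the job in; it is judged then, once.
Trained networks look in the newest picture that a camera, given by its name, has taken for a name from the list of things; names that differ only in an ending like _2 or _b are one class to them, and where a whole thing is asked for, a point or a joint stands for the part that bears it (a point fixed in the world has none). Each returns a list of dicts, best first, with "p" (0 to 1); they miss things now and then, are a little off and sometimes report something else, mostly with a low value. They report only what shows in the picture. A call takes as long as a camera call.
- search_frame(query, camera): "position" ([column, row] in pixels, amid what is visible of it).
- outline_of(query, camera): "region" (480x640 bool, what is visible of it) and "position" ([column, row] in pixels, amid what is visible of it).
The state is a dict: "clock": time; "joint_positions": joint angles; "joint_vel": joint speeds; "joint_torque": joint torques, N m; "position": TCP position; "eef_rot": TCP orientation; "contact_force": force on the tool from outside, world axes, zero at the start; "moment": the same for the moment, N m; "opening": finger opening in mm; "gripper_force": force on a finger pad.
Only numpy, scipy, OpenCV 4.12 (cv2) and the standard library are available. Lean on these libraries where they do the work, as an engineer would, in place of code of your own. Each camera call takes 0.05 s, during which the arm holds its last target. There are 200 camera calls.

## Working session

There is one attempt and no reset: what is moved stays moved. The work goes in short steps, Python scripts to look and compute and a tool call to move; the robot and the scene stay as the last step left them, time stands still between calls to the robot, and variables do not carry over. Pictures are saved under pics/ and viewed, at most 10 in all, crops included, and the job is handed in when it is done.

Besides the shell and the picture viewer there is one more tool, called by a JSON object that holds its "fn" and its "kwargs", one argument or row to a line. step_arm: Moves the arm, as the interface text tells. Its arguments: {"type":"object","properties":{"moves":{"type":"array"},"newtons":{"type":"number"}},"required":["moves"]}

```bash
mkdir -p pics; ls; cat > h.py <<'E'
from plant import *
import numpy as np, cv2
def cloud(d):
    z=d["depth"].astype(float);K=np.array(d["K"]);v,u=np.mgrid[:480,:640]
    c=np.stack([(u-K[0,2])/K[0,0]*z,(v-K[1,2])/K[1,1]*z,z],-1)
    w=c@np.array(d["orientation"]).reshape(3,3).T+np.array(d["xyz"])
    w[z==0]=np.nan
    return w
E
python3 - <<'E'
from h import *
for n in("scene","top"):
    d=get_image(n);cv2.imwrite(f"pics/{n}0.png",d["img"][:,:,::-1]);np.savez(f"{n}0.npz",**d)
    print(n,d["xyz"],np.round(d["orientation"],3).tolist())
    w=cloud(d)
    for q in["drip_rack","ready_rack","sprocket_hanger","hanger_grip","sprocket_middle","bearing_hanger","hold_down","hold_down_grip","hold_down_rod","grease_tin","spanner","oil_bottle","pliers"]:
        for r in outline_of(q,n)[:2]:
            m=r["region"];print(q,round(r["p"],2),np.round(r["position"]),m.sum(),np.round(np.nanmedian(w[m],0)), np.round(np.nanpercentile(w[m],[2,98],axis=0)).tolist() if m.sum() else 0)
print(state())
E
```

```text
pics
scene [ 74.09907632 662.47696692 861.01641747] [[-0.842, -0.325, 0.43], [-0.539, 0.512, -0.669], [-0.003, -0.795, -0.606]]
drip_rack 0.98 [358. 260.] 4320 [ 503. -200.   26.] [[437.0, -313.0, 6.0], [572.0, -127.0, 200.0]]
ready_rack 0.68 [237. 274.] 858 [562. 160. 261.] [[541.0, 24.0, 84.0], [724.0, 268.0, 294.0]]
ready_rack 0.59 [259. 368.] 10445 [501. 199.  13.] [[430.0, 83.0, 8.0], [568.0, 288.0, 267.0]]
sprocket_hanger 0.96 [388. 214.] 614 [ 488. -277.  146.] [[467.0, -460.0, 3.0], [558.0, -254.0, 250.0]]
sprocket_hanger 0.22 [225. 280.] 968 [562. 171. 261.] [[541.0, -67.0, 7.0], [736.0, 269.0, 294.0]]
hanger_grip 0.59 [385. 216.] 557 [ 487. -277.  150.] [[468.0, -312.0, 88.0], [506.0, -255.0, 250.0]]
hanger_grip 0.49 [416. 231.] 197 [ 464. -451.   11.] [[426.0, -517.0, 0.0], [502.0, -407.0, 15.0]]
sprocket_middle 0.57 [386. 216.] 631 [ 488. -277.  147.] [[466.0, -393.0, 3.0], [534.0, -254.0, 251.0]]
bearing_hanger 0.98 [362. 230.] 556 [ 488. -171.  163.] [[472.0, -206.0, 113.0], [505.0, -154.0, 250.0]]
hold_down 0.79 [234. 275.] 1044 [563. 152. 256.] [[541.0, -77.0, 5.0], [
[... 2227 characters left out ...]
1e-05,  1.57083941e+00]), 'joint_vel': array([-0.00057683,  0.00229342, -0.0008263 , -0.00081938, -0.00111826,
        0.00029693]), 'joint_torque': array([-3.54824215e-04, -4.05614090e+01,  2.54233289e+01,  1.07517128e-03,
        2.97668987e-05,  3.73468254e-06]), 'position': array([ 235.7698233 , -469.05147404,  248.29615738]), 'eef_rot': array([[ 8.93480429e-01,  4.49102123e-01, -7.97591428e-05],
       [ 4.49102126e-01, -8.93480431e-01,  1.99305026e-05],
       [-6.23124022e-05, -5.36275146e-05, -9.99999997e-01]]), 'contact_force': array([-0.41430506,  0.20011588,  0.61528014]), 'moment': array([ 0.06964994, -0.01629105, -0.00371497]), 'gripper_force': 0.0, 'opening': 85.44393539183238}
```

```bash
python3 - <<'E'
from h import *
for n in("top","scene"):
    d=dict(np.load(f"{n}0.npz"));w=cloud(d).reshape(-1,3);im=d["img"].reshape(-1,3)
    for nm,y0,y1 in(("drip",-350,-100),("ready",50,310)):
        s=(w[:,1]>y0)&(w[:,1]<y1)&(w[:,0]>420)&(w[:,0]<545)
        r=w[s&(abs(w[:,2]-200)<5)]
        # robust line
        l=cv2.fitLine(r[:,:2].astype(np.float32),cv2.DIST_HUBER,0,.01,.01).ravel()
        print(n,nm,len(r),"line",np.round(l,3),"y",np.round(np.percentile(r[:,1],[0,1,99,100])),"z",np.median(r[:,2]).round(1))
        e=w[s&(w[:,2]>209)&(w[:,2]<222)];
        for sg in(0,1):
            yy=(y0+y1)/2; k=e[(e[:,1]>yy)==bool(sg)]; k=k[abs(k[:,1]-yy)>60]; print("  stop",len(k),np.round(np.nanmedian(k,0),1) if len(k) else 0)
        g=w[s&(w[:,2]>242)&(w[:,2]<256)]
        print("  griptops",len(g),np.round(g[np.argsort(g[:,1])][::max(1,len(g)//24)]).tolist())
    s=(w[:,2]>205)&(w[:,1]>50)&(w[:,1]<310)
    b=w[s&(w[:,0]>530)];print("bar",len(b),np.round(b[np.argsort(b[:,1])][::max(1,len(b)//45)]).tolist())
E
```

```text
top drip 226 line [ 2.00000e-02  1.00000e+00  4.98996e+02 -2.36412e+02] y [-333. -332. -140. -135.] z 199.8
  stop 18 [ 495.9 -337.1  214.1]
  stop 12 [ 500.3 -133.8  214.7]
  griptops 111 [[482.0, -302.0, 247.0], [485.0, -300.0, 246.0], [490.0, -298.0, 247.0], [487.0, -297.0, 250.0], [483.0, -295.0, 249.0], [487.0, -293.0, 247.0], [480.0, -291.0, 245.0], [490.0, -289.0, 245.0], [483.0, -288.0, 250.0], [490.0, -285.0, 250.0], [481.0, -283.0, 246.0], [488.0, -281.0, 247.0], [485.0, -279.0, 246.0], [480.0, -278.0, 252.0], [485.0, -276.0, 251.0], [483.0, -273.0, 250.0], [489.0, -195.0, 248.0], [487.0, -192.0, 250.0], [492.0, -190.0, 249.0], [485.0, -187.0, 247.0], [492.0, -185.0, 247.0], [490.0, -183.0, 248.0], [490.0, -180.0, 248.0], [490.0, -178.0, 247.0], [485.0, -176.0, 246.0], [490.0, -174.0, 246.0], [492.0, -171.0, 250.0], [492.0, -169.0, 249.0]]
top ready 289 line [ 4.70000e-02 -9.99000e-01  4.89504e+02  1.81862e+02] y [ 73.  85. 277. 279.] z 199.4
  stop 16 [495.3  78.3 213.5]
  stop 53 [539.8 262.5 214.9]
  griptops 0 []
bar 28241 [[778.0, 50.0, 554.0], [740.0, 56.0, 552.0], [7
[... 2367 characters left out ...]
, 258.0], [904.0, 164.0, 317.0], [743.0, 172.0, 267.0], [740.0, 179.0, 308.0], [790.0, 188.0, 315.0], [742.0, 196.0, 548.0], [740.0, 204.0, 296.0], [740.0, 212.0, 672.0], [744.0, 219.0, 286.0], [739.0, 228.0, 526.0], [740.0, 238.0, 679.0], [738.0, 249.0, 303.0], [742.0, 258.0, 554.0], [736.0, 266.0, 232.0], [826.0, 271.0, 318.0], [1006.0, 271.0, 362.0], [794.0, 272.0, 566.0], [949.0, 272.0, 383.0], [971.0, 272.0, 372.0], [854.0, 272.0, 576.0], [941.0, 272.0, 325.0], [751.0, 273.0, 344.0], [886.0, 273.0, 329.0], [897.0, 274.0, 600.0], [742.0, 278.0, 686.0], [740.0, 283.0, 688.0], [819.0, 288.0, 318.0], [742.0, 294.0, 515.0], [845.0, 299.0, 317.0], [740.0, 304.0, 536.0], [741.0, 310.0, 545.0]]
```

View pics/scene0.png

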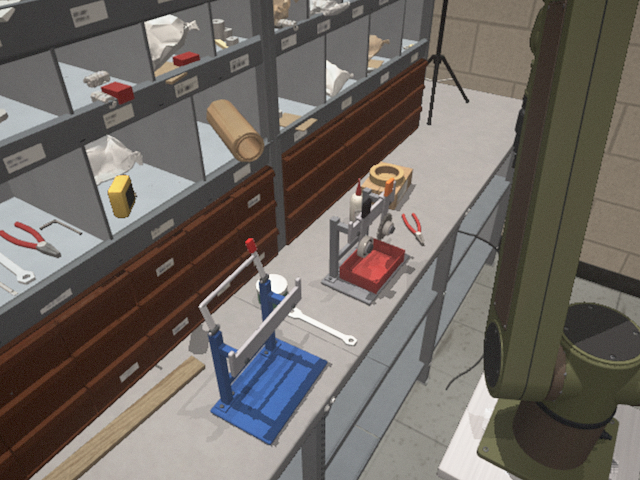

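View pics/top0.png

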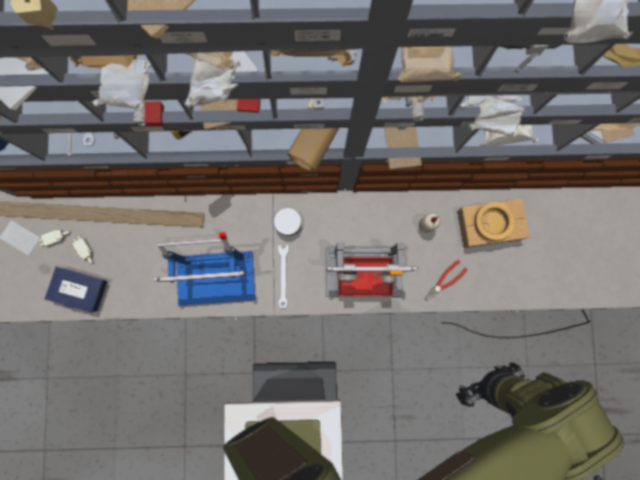

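The scene picture shows the grey rack at about (360,260) with the orange-gripped sprocket hanger at its near-right end (388,195). The blue rack is at (260,360) with its bar leaned back and the red grip at (251,245). The top picture agrees: orange grip (396,272), red bar grip (222,236).

Next I move above the grip.

{"fn": "step_arm", "kwargs": {
  "moves": [
    [0,0,-82,0,0,0,1],
    [0,0,-82,0,0,0,1],
    [306,-51,-82,0,0,-1.086,1],
    [306,-51,-82,0,0,-1.086,1],
    [306,-51,-82,0,0,-1.086,1],
    [306,-51,-82,0,0,-1.086,1],
    [306,-51,-82,0,0,-1.086,1],
    [306,-51,-82,0,0,-1.086,1],
    [306,-51,-82,0,0,-1.086,1],
    [306,-51,-82,0,0,-1.086,1]
  ],
  "newtons": 40
}}

```text
clock: 2.23
position: [489.8, -283.0, 330.0]
eef_rot: [[0.095, 0.995, 0.002], [0.995, -0.095, 0.001], [0.001, 0.002, -1.0]]
contact_force: [0.5, -0.7, 0.2]
opening: 85.3
gripper_force: 0.0
```

{"fn": "step_arm", "kwargs": {
  "moves": [
    [0,0,0,0,0,0,0.2],
    [0,0,0,0,0,0,0.2],
    [0,0,0,0,0,0,0.2]
  ]
}}

```text
clock: 2.48
position: [485.7, -286.3, 330.2]
eef_rot: [[0.106, 0.994, -0.001], [0.994, -0.106, -0.0], [-0.0, -0.001, -1.0]]
contact_force: [-0.7, 0.1, 0.1]
opening: 52.5
gripper_force: 0.0
```

{"fn": "step_arm", "kwargs": {
  "moves": [
    [0.5,1.3,40,0,0,-0.086,0.2],
    [0.5,1.3,60,0,0,-0.086,0.2],
    [0.5,1.3,80,0,0,-0.086,0.2],
    [0.5,1.3,102,0,0,-0.086,0.2],
    [0.5,1.3,102,0,0,-0.086,0.2]
  ]
}}

```text
clock: 2.9
position: [483.8, -285.5, 224.3]
eef_rot: [[0.023, 1.0, -0.007], [1.0, -0.023, 0.004], [0.004, -0.007, -1.0]]
contact_force: [-0.5, 0.3, -0.1]
opening: 51.4
gripper_force: 0.0
```

```bash
python3 - <<'E'
from h import *
s=state();print(s["position"],np.round(s["eef_rot"],3).tolist(),s["contact_force"],s["opening"],s["joint_positions"])
d=get_image("scene");cv2.imwrite("pics/s1.png",cv2.resize(d["img"][140:310,300:480,::-1],None,fx=3.5,fy=3.5,interpolation=2))
E
```

```text
[ 483.83078252 -285.45684861  224.29669852] [[0.023, 1.0, -0.007], [1.0, -0.023, 0.004], [0.004, -0.007, -1.0]] [-0.50603293  0.26642583 -0.13611581] 51.417335316664406 [-5.32859438e-01  3.39302396e-01 -8.72443189e-02  1.15219598e+00
 -3.14010148e-04  1.06052562e+00]
```

View pics/s1.png

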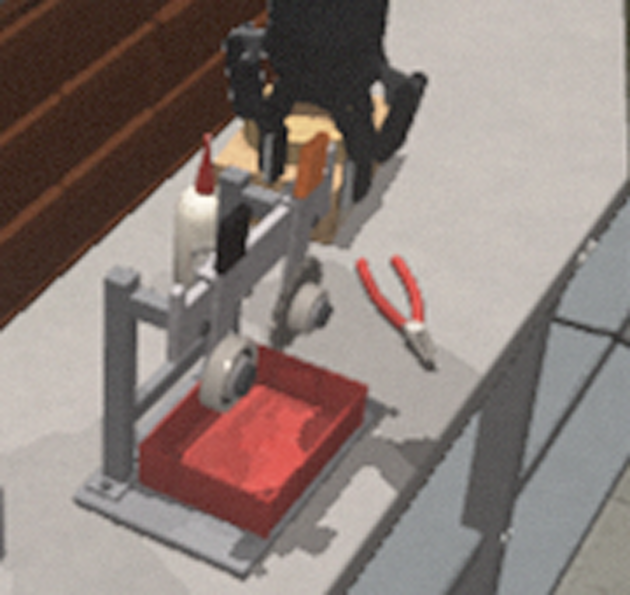

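The two fingers straddle the orange grip at (313,165), one in front and one behind. The hanger sits slightly tilted on its rail. I'll check the settled pose before closing.

{"fn": "step_arm", "kwargs": {
  "moves": [
    [0,0,0,0,0,0,0.2],
    [0,0,0,0,0,0,0.2]
  ]
}}

```text
clock: 3.12
position: [488.0, -286.8, 230.1]
eef_rot: [[0.021, 1.0, 0.002], [1.0, -0.021, -0.002], [-0.001, 0.002, -1.0]]
contact_force: [0.3, 0.6, 0.7]
opening: 51.4
gripper_force: 0.0
```

{"fn": "step_arm", "kwargs": {
  "moves": [
    [0,0,0,0,0,0,-0.4],
    [0,0,0,0,0,0,-0.5],
    [0,0,0,0,0,0,-0.6],
    [0,0,0,0,0,0,-0.7],
    [0,0,0,0,0,0,-0.8],
    [0,0,0,0,0,0,-1],
    [0,0,0,0,0,0,-1],
    [0,0,0,0,0,0,-1]
  ],
  "newtons": 50
}}

```text
clock: 3.78
position: [488.4, -285.8, 229.0]
eef_rot: [[0.019, 1.0, 0.002], [1.0, -0.019, -0.001], [-0.001, 0.002, -1.0]]
contact_force: [1.4, 0.7, 4.0]
opening: 9.2
gripper_force: 48.8
```

{"fn": "step_arm", "kwargs": {
  "moves": [
    [0,0,-6,0,0,0,-1],
    [0,0,-14,0,0,0,-1],
    [0,0,-24,0,0,0,-1],
    [0,0,-36,0,0,0,-1],
    [0,0,-50,0,0,0,-1],
    [0,0,-60,0,0,0,-1],
    [0,0,-60,0,0,0,-1],
    [0,0,-60,0,0,0,-1]
  ]
}}

```text
clock: 4.45
position: [487.6, -285.9, 288.9]
eef_rot: [[0.019, 1.0, 0.001], [1.0, -0.019, -0.001], [-0.001, 0.001, -1.0]]
contact_force: [-1.0, -0.2, -3.3]
opening: 9.4
gripper_force: 49.5
```

```bash
python3 - <<'E'
from h import *
s=state();print(s["position"],np.round(s["eef_rot"],3).tolist(),s["contact_force"],s["opening"],s["gripper_force"])
d=get_image("scene");cv2.imwrite("pics/s2.png",cv2.resize(d["img"][130:300,300:480,::-1],None,fx=3.5,fy=3.5,interpolation=2))
E
```

```text
[ 487.63276575 -285.90350176  288.89850142] [[0.019, 1.0, 0.001], [1.0, -0.019, -0.001], [-0.001, 0.001, -1.0]] [-0.99308334 -0.23575408 -3.34246387] 9.41332812606141 49.451910853385925
```

View pics/s2.png

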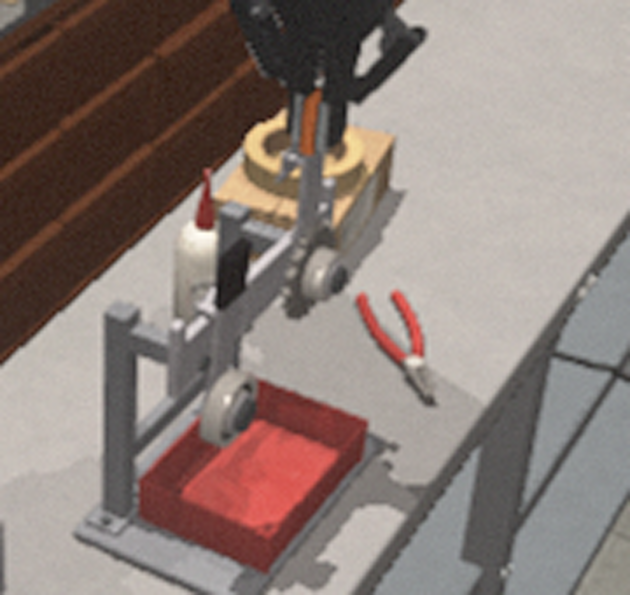

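The hanger is lifted clear and upright in the jaws at (312,120), with the crown above the rail. The bearing hanger at (235,270) has not moved. Now I go around the front.

{"fn": "step_arm", "kwargs": {
  "moves": [
    [0,-20,0,0,0,0,-1],
    [0,-50,0,0,0,0,-1],
    [0,-80,-5,0,0,0,-1],
    [20,-96,-10,0,0,0,-1],
    [50,-96,-10,0,0,0,-1],
    [85,-96,-10,0,0,0,-1],
    [120,-96,-10,0,0,0,-1],
    [155,-96,-10,0,0,-0.02,-1],
    [190,-96,-10,0,0,-0.04,-1],
    [225,-96,-10,0,0,-0.067,-1]
  ]
}}

```text
clock: 5.33
position: [394.7, -57.4, 297.5]
eef_rot: [[-0.048, 0.999, -0.002], [0.999, 0.048, 0.0], [0.0, -0.002, -1.0]]
contact_force: [1.2, -0.1, -2.2]
opening: 9.4
gripper_force: 49.9
```

{"fn": "step_arm", "kwargs": {
  "moves": [
    [35,0,0,0,0,0,-1],
    [70,0,0,0,0,0,-1],
    [105,0,0,0,0,0,-1],
    [140,0,0,0,0,0,-1],
    [175,0,0,0,0,0,-1],
    [205,0,0,0,0,0,-1],
    [230,0,0,0,0,0,-1],
    [240,0,0,0,0,0,-1],
    [240,0,0,0,0,0,-1],
    [240,0,0,0,0,0,-1]
  ]
}}

```text
clock: 6.17
position: [383.8, 180.4, 297.6]
eef_rot: [[-0.049, 0.999, -0.002], [0.999, 0.049, -0.002], [-0.002, -0.002, -1.0]]
contact_force: [0.7, 0.1, -3.4]
opening: 9.4
gripper_force: 49.9
```

```bash
python3 - <<'E'
from h import *
s=state();print(s["position"],np.round(s["eef_rot"],3).tolist(),s["contact_force"],s["opening"],s["gripper_force"])
E
```

```text
[383.80647099 180.38303914 297.58439981] [[-0.049, 0.999, -0.002], [0.999, 0.049, -0.002], [-0.002, -0.002, -1.0]] [ 0.67435888  0.07662627 -3.38384708] 9.373671982085714 49.859933853149414
```

{"fn": "step_arm", "kwargs": {
  "moves": [
    [-1,20,5,0,0,0,-1],
    [-2,45,12,0,0,0,-1],
    [-3,70,20,0,0,0,-1],
    [-4,90,27,0,0,0,-1],
    [-4,97.8,27,0,0,0,-1],
    [-4,97.8,27,0,0,0,-1],
    [-4,97.8,27,0,0,0,-1],
    [-4,97.8,27,0,0,0,-1]
  ]
}}

```text
clock: 6.83
position: [481.7, 180.8, 271.8]
eef_rot: [[-0.047, 0.999, 0.0], [0.999, 0.047, -0.0], [-0.0, 0.0, -1.0]]
contact_force: [0.7, 0.1, -3.2]
opening: 9.5
gripper_force: 50.1
```

```bash
python3 - <<'E'
from h import *
s=state();print(s["position"],np.round(s["eef_rot"],3).tolist(),s["contact_force"],s["opening"],s["gripper_force"])
d=get_image("scene");np.savez("s3.npz",**d);cv2.imwrite("pics/s3.png",cv2.resize(d["img"][210:390,180:360,::-1],None,fx=3.3,fy=3.3,interpolation=2))
w=cloud(d);K=np.array(d["K"]);R=np.array(d["orientation"]).reshape(3,3)
hs=cv2.cvtColor(d["img"],cv2.COLOR_RGB2HSV)
m=(hs[...,0]>4)&(hs[...,0]<20)&(hs[...,1]>150)&(abs(w[...,1]-181)<40)&(w[...,2]>220)&(w[...,0]<540)
print("orange",m.sum(),np.round(np.nanpercentile(w[m],[2,50,98],axis=0),1).tolist() if m.any() else 0)
q=(abs(w[...,1]-181)<30)&(w[...,0]<520)&(w[...,0]>400)&(w[...,2]>180)&(w[...,2]<270)
p=w[q];p=p[np.argsort(-p[:,2])];print(len(p));print(np.round(p[::max(1,len(p)//50)]).tolist())
for f in([489.5,181,200],[489.5-5,81,200]):pass
def proj(p):
    c=R.T@(np.array(p)-d["xyz"]);return K@c/c[2]
o=np.array(s["position"])@np.eye(3); ex=np.array([.9988,.048,0]);ey=np.array([-.048,.9988,0])
for nm,a,b,z in(("strip front lo",-10.5,14,0),("strip back",-5.5,14,0),("leg end",5.5,14,-11),("crown back",9.5,14,6)):
    P=o+ex*(8+a)+ey*b+np.array([0,0,z-29]);u=proj(P);print(nm,np.round(u[:2],1),"crop",np.round((u[:2]-[180,210])*3.3))
for b in(14,40,-95):
  for a in(-4,4):
    P=np.array([489.5,181,200])+ex*a+ey*b;u=proj(P);print("rail",a,b,np.round((u[:2]-[180,210])*3.3))
E
```

```text
[481.74588587 180.83654642 271.7963378 ] [[-0.047, 0.999, 0.0], [0.999, 0.047, -0.0], [-0.0, 0.0, -1.0]] [ 0.72426649  0.10783247 -3.16601187] 9.54439113478302 50.07708013057709
orange 88 [[477.2, 186.3, 257.2], [480.6, 193.9, 279.4], [485.4, 196.0, 294.2]]
679
[[478.0, 192.0, 270.0], [475.0, 194.0, 268.0], [468.0, 179.0, 267.0], [485.0, 194.0, 265.0], [484.0, 194.0, 263.0], [482.0, 193.0, 262.0], [471.0, 192.0, 259.0], [486.0, 194.0, 256.0], [492.0, 189.0, 251.0], [495.0, 192.0, 249.0], [500.0, 194.0, 248.0], [484.0, 193.0, 247.0], [497.0, 195.0, 244.0], [482.0, 193.0, 241.0], [482.0, 173.0, 238.0], [498.0, 190.0, 236.0], [482.0, 171.0, 234.0], [485.0, 193.0, 232.0], [483.0, 193.0, 230.0], [483.0, 170.0, 228.0], [480.0, 179.0, 225.0], [482.0, 180.0, 222.0], [481.0, 179.0, 219.0], [482.0, 187.0, 216.0], [482.0, 167.0, 213.0], [481.0, 178.0, 211.0], [482.0, 173.0, 208.0], [481.0, 189.0, 206.0], [481.0, 178.0, 203.0], [493.0, 206.0, 202.0], [490.0, 204.0, 201.0], [484.0, 194.0, 200.0], [489.0, 210.0, 200.0], [493.0, 206.0, 199.0], [482.0, 175.0, 198.0], [481.0, 185.0, 197.0], [486.0, 207.0, 194.0], [480.0, 195.0, 193.0], [482.0, 184.0, 193.0], [477.0, 188.0, 191.0], [479.0, 190.0, 190.0], [488.0, 155.0, 190.0], [476.0, 195.0, 189.0], [476.0, 180.0, 188.0], [487.0, 192.0, 187.0], [476.0, 190.0, 186.0], [487.0, 207.0, 186.0], [486.0, 205.0, 185.0], [482.0, 159.0, 183.0], [475.0, 191.0, 183.0], [475.0, 176.0, 182.0], [488.0, 155.0, 181.0], [487.0, 193.0, 180.0]]
strip front lo [266.9 308.4] crop [287. 325.]
strip back [264.4 307.3] crop [279. 321.]
leg end [259.6 309.6] crop [263. 329.]
crown back [256.9 301.7] crop [254. 303.]
rail -4 14 [282. 378.]
rail 4 14 [270. 372.]
rail -4 40 [254. 410.]
rail 4 40 [241. 404.]
rail -4 -95 [390. 255.]
rail 4 -95 [378. 250.]
```

View pics/s3.png

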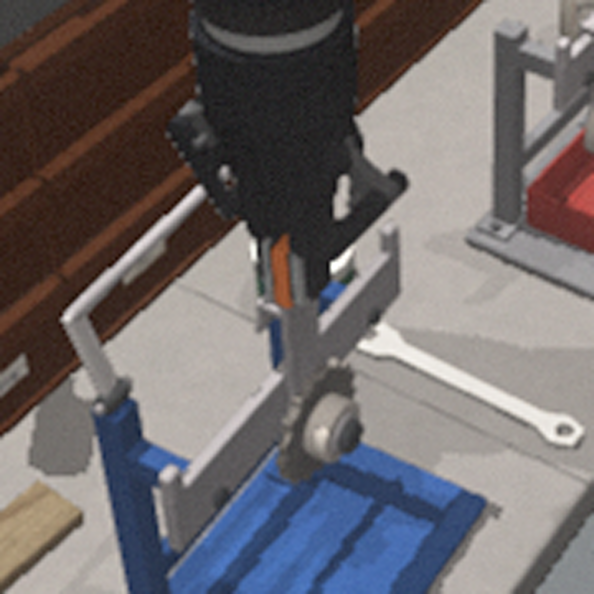

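The hanger is above the blue rail with the sprocket in front at (320,430), the back leg at (263,320) and the rail line just below. Camera and TCP agree within about 2 mm, so I descend with a force check.

{"fn": "step_arm", "kwargs": {
  "moves": [
    [0,0,10,0,0,0,-1],
    [0,0,20,0,0,0,-1],
    [0,0,26,0,0,0,-1],
    [0,0,29,0,0,0,-1],
    [0,0,32,0,0,0,-1],
    [0,0,32,0,0,0,-1],
    [0,0,32,0,0,0,-1],
    [0,0,32,0,0,0,-1]
  ]
}}

```text
clock: 7.55
position: [482.5, 181.6, 239.6]
eef_rot: [[-0.048, 0.999, 0.001], [0.999, 0.048, 0.0], [0.0, 0.001, -1.0]]
contact_force: [-0.1, -0.9, -2.9]
opening: 9.3
gripper_force: 50.1
```

{"fn": "step_arm", "kwargs": {
  "moves": [
    [0,0,3,0,0,0,-1],
    [0,0,6,0,0,0,-1],
    [0,0,8,0,0,0,-1],
    [0,0,9.5,0,0,0,-1],
    [0,0,9.5,0,0,0,-1],
    [0,0,9.5,0,0,0,-1]
  ]
}}

```text
clock: 8.05
position: [482.2, 181.5, 229.7]
eef_rot: [[-0.048, 0.999, -0.0], [0.999, 0.048, -0.0], [-0.0, -0.0, -1.0]]
contact_force: [-0.3, -0.7, -2.0]
opening: 9.3
gripper_force: 50.1
```

{"fn": "step_arm", "kwargs": {
  "moves": [
    [0,0,0.7,0,0,0,-1],
    [0,0,1.4,0,0,0,-1],
    [0,0,1.4,0,0,0,-1],
    [0,0,1.4,0,0,0,-1]
  ]
}}

```text
clock: 8.38
position: [482.5, 181.6, 229.0]
eef_rot: [[-0.048, 0.999, 0.001], [0.999, 0.048, 0.0], [0.0, 0.001, -1.0]]
contact_force: [-0.9, -0.3, 1.8]
opening: 9.4
gripper_force: 50.6
```

The rail has taken the weight, so the hanger is seated. I release gently and look.

{"fn": "step_arm", "kwargs": {
  "moves": [
    [0,0,0,0,0,0,-0.7],
    [0,0,0,0,0,0,-0.6],
    [0,0,0,0,0,0,-0.4],
    [0,0,0,0,0,0,-0.2],
    [0,0,0,0,0,0,0.0],
    [0,0,0,0,0,0,0.0],
    [0,0,0,0,0,0,0.0]
  ],
  "newtons": 20
}}

```text
clock: 8.97
position: [482.3, 181.5, 228.4]
eef_rot: [[-0.048, 0.999, 0.0], [0.999, 0.048, 0.0], [0.0, 0.0, -1.0]]
contact_force: [1.0, 0.4, -1.0]
opening: 42.6
gripper_force: 0.0
```

{"fn": "step_arm", "kwargs": {
  "moves": [
    [0,0,0,0,0,0,0.0],
    [0,0,-10,0,0,0,0.0],
    [0,0,-30,0,0,0,0.0],
    [0,0,-60,0,0,0,0.0],
    [0,0,-90,0,0,0,0.0],
    [0,0,-120,0,0,0,0.0],
    [0,0,-120,0,0,0,0.0],
    [0,0,-120,0,0,0,-1],
    [0,0,-120,0,0,0,-1],
    [0,0,-120,0,0,0,-1]
  ]
}}

```text
clock: 9.8
position: [481.7, 181.3, 347.4]
eef_rot: [[-0.048, 0.999, -0.002], [0.999, 0.048, -0.001], [-0.001, -0.002, -1.0]]
contact_force: [0.4, 0.5, -0.3]
opening: 7.1
gripper_force: 0.0
```

```bash
python3 - <<'E'
from h import *
s=state();print(s["position"],np.round(s["eef_rot"],3).tolist(),s["contact_force"],s["opening"],s["joint_positions"])
for n in("scene","top"):
    d=get_image(n);w=cloud(d)
    if n=="scene":cv2.imwrite("pics/s4.png",cv2.resize(d["img"][210:390,180:360,::-1],None,fx=3.3,fy=3.3,interpolation=2))
    hs=cv2.cvtColor(d["img"],cv2.COLOR_RGB2HSV)
    m=(hs[...,1]>150)&(hs[...,0]>4)&(hs[...,0]<20)&(abs(w[...,1]-181)<40)&(w[...,2]>210)&(w[...,0]<520)
    print(n,"orange",m.sum(),np.round(np.nanpercentile(w[m],[2,50,98],axis=0),1).tolist() if m.any() else 0)
    m=(hs[...,1]>150)&((hs[...,0]<5)|(hs[...,0]>172))&(abs(w[...,1]-106)<40)&(w[...,2]>230)&(w[...,0]<620)
    print(n,"red",m.sum(),np.round(np.nanpercentile(w[m],[2,50,98],axis=0),1).tolist() if m.any() else 0)
    r=w[(abs(w[...,1]-181)<70)&(w[...,0]>545)&(w[...,0]<600)&(w[...,2]>240)&(w[...,2]<290)];print("rod",len(r),np.round(np.percentile(r,[5,50,95],axis=0),1).tolist() if len(r) else 0)
E
```

```text
[481.68576615 181.27564167 347.38933793] [[-0.048, 0.999, -0.002], [0.999, 0.048, -0.001], [-0.001, -0.002, -1.0]] [ 0.41150742  0.4974681  -0.33604781] 7.11951452286666 [3.59933765e-01 2.22110142e-01 6.69114038e-02 1.41770542e+00
 1.28623366e-05 1.88274018e+00]
scene orange 217 [[477.4, 169.2, 215.4], [479.2, 185.6, 236.1], [484.8, 196.2, 251.7]]
scene red 68 [[568.6, 113.5, 272.9], [573.9, 117.9, 285.0], [582.1, 120.4, 296.8]]
rod 386 [[559.9, 115.7, 255.0], [565.1, 170.4, 265.9], [574.5, 243.5, 284.5]]
top orange 38 [[477.3, 163.7, 224.3], [480.6, 173.8, 247.7], [483.9, 189.6, 275.6]]
top red 31 [[568.8, 104.2, 281.4], [574.5, 109.5, 292.5], [580.2, 115.6, 295.9]]
rod 188 [[560.0, 113.2, 260.8], [564.9, 168.4, 264.7], [570.0, 243.9, 275.7]]
```

View pics/s4.png

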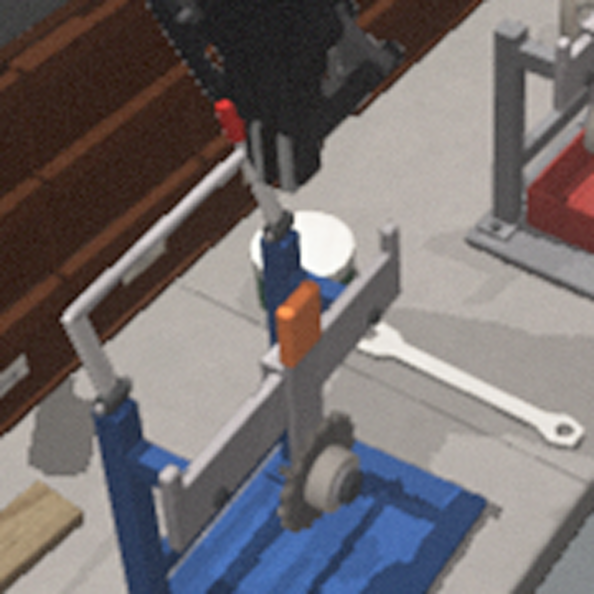

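The hanger is seated on the blue rail and released: orange grip (298,325), sprocket to the front (320,475). The bar is open with its red grip at (228,120), roughly (573,110,285) in the world. Next I go behind it with the fingers shut.

{"fn": "step_arm", "kwargs": {
  "moves": [
    [0,0,-15,0,0,0,-1],
    [-18,30,-15,0,0,0,-1],
    [-36,62,-15,0,0,0,-1],
    [-56,98,-15,0,0,0,-1],
    [-78,134,-15,0,0,0,-1],
    [-78,134,-15,0,0,0,-1],
    [-78,134,-15,0,0,0,-1]
  ]
}}

```text
clock: 10.48
position: [621.1, 108.7, 360.2]
eef_rot: [[-0.045, 0.999, -0.005], [0.999, 0.045, -0.001], [-0.001, -0.005, -1.0]]
contact_force: [0.2, 0.4, 0.0]
opening: -0.3
gripper_force: 0.0
```

{"fn": "step_arm", "kwargs": {
  "moves": [
    [0,0,25,0,0,0,-1],
    [0,0,50,0,0,0,-1],
    [0,0,74,0,0,0,-1],
    [0,0,74,0,0,0,-1],
    [0,0,74,0,0,0,-1]
  ]
}}

```text
clock: 10.9
position: [617.6, 110.4, 288.5]
eef_rot: [[-0.049, 0.999, -0.004], [0.999, 0.049, -0.001], [-0.0, -0.004, -1.0]]
contact_force: [0.2, -0.5, -0.3]
opening: -0.2
gripper_force: 0.0
```

```bash
python3 - <<'E'
from h import *
s=state();print(s["position"],s["contact_force"],s["opening"])
d=get_image("scene");cv2.imwrite("pics/s5.png",cv2.resize(d["img"][180:380,160:340,::-1],None,fx=3,fy=3,interpolation=2))
E
```

```text
[617.64636144 110.42758858 288.52395416] [ 0.21862802 -0.54253136 -0.33838051] -0.21627399407760303
```

View pics/s5.png

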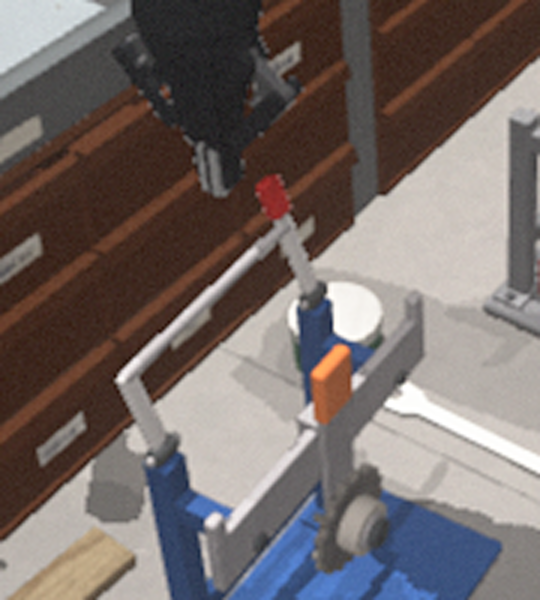

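The shut fingers at (218,180) stand behind the red grip at (270,197). Pushing forward.

{"fn": "step_arm", "kwargs": {
  "moves": [
    [0,-10,0,0,0,0,-1],
    [0,-18,0,0,0,0,-1],
    [0,-25,0,0,0,0,-1],
    [0,-31,0,0,0,0,-1],
    [0,-37,0,0,0,0,-1],
    [0,-43,0,0,0,0,-1],
    [0,-49,0,0,0,0,-1],
    [0,-55,0,0,0,0,-1],
    [0,-61,0,0,0,0,-1],
    [0,-66,0,0,0,0,-1]
  ]
}}

```text
clock: 11.78
position: [553.1, 106.8, 289.3]
eef_rot: [[-0.048, 0.999, -0.001], [0.999, 0.048, -0.0], [-0.0, -0.001, -1.0]]
contact_force: [-0.5, -0.3, 0.8]
opening: -0.2
gripper_force: 0.0
```

{"fn": "step_arm", "kwargs": {
  "moves": [
    [0,0,0,0,0,0,-1],
    [0,20,0,0,0,0,-1],
    [0,30,-30,0,0,0,-1],
    [0,30,-60,0,0,0,-1],
    [0,30,-90,0,0,0,-1],
    [0,30,-90,0,0,0,-1]
  ]
}}

```text
clock: 12.28
position: [586.1, 108.6, 385.3]
eef_rot: [[-0.048, 0.999, 0.01], [0.999, 0.048, 0.002], [0.001, 0.01, -1.0]]
contact_force: [-0.5, 0.7, 0.8]
opening: 0.3
gripper_force: 0.0
```

```bash
python3 - <<'E'
from h import *
s=state();print(s["position"],s["contact_force"],s["opening"])
d=get_image("scene");w=cloud(d);cv2.imwrite("pics/s6.png",cv2.resize(d["img"][180:380,160:340,::-1],None,fx=3,fy=3,interpolation=2))
hs=cv2.cvtColor(d["img"],cv2.COLOR_RGB2HSV)
m=(hs[...,1]>150)&((hs[...,0]<5)|(hs[...,0]>172))&(abs(w[...,1]-106)<40)&(w[...,2]>180)&(w[...,0]<620)
print("red",m.sum(),np.round(np.nanpercentile(w[m],[2,50,98],axis=0),1).tolist() if m.any() else 0)
E
```

```text
[586.07525903 108.63861852 385.29827052] [-0.53516475  0.70731204  0.78515972] 0.29386691906770895
red 70 [[484.6, 102.2, 255.1], [490.2, 114.4, 266.9], [503.5, 116.8, 273.9]]
```

View pics/s6.png

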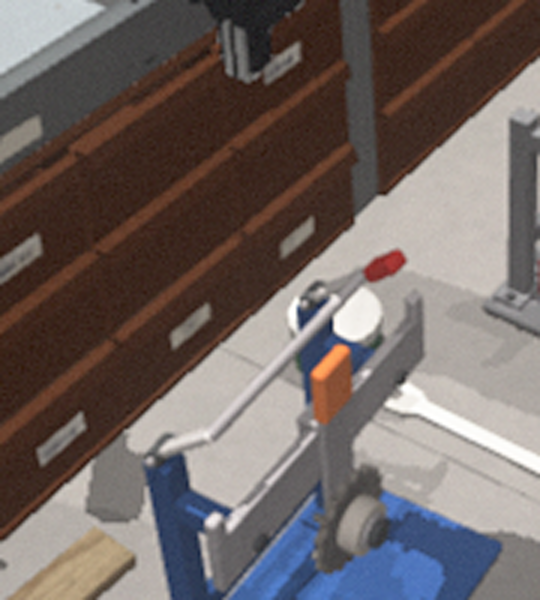

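The bar is past upright and part way down, with its red grip at (385,265). It is probably still falling, so I wait a moment.

{"fn": "step_arm", "kwargs": {
  "moves": [
    [0,0,0,0,0,0,-1],
    [0,0,0,0,0,0,-1],
    [0,0,0,0,0,0,-1],
    [0,0,0,0,0,0,-1],
    [0,0,0,0,0,0,-1],
    [0,0,0,0,0,0,-1],
    [0,0,0,0,0,0,-1]
  ]
}}

```text
clock: 12.92
position: [583.8, 108.3, 379.1]
eef_rot: [[-0.048, 0.999, -0.001], [0.999, 0.048, -0.0], [-0.0, -0.001, -1.0]]
contact_force: [0.2, 0.0, -0.3]
opening: 0.0
gripper_force: 0.0
```

```bash
python3 - <<'E'
from h import *
d=get_image("scene");w=cloud(d);cv2.imwrite("pics/s7.png",cv2.resize(d["img"][180:380,160:340,::-1],None,fx=3,fy=3,interpolation=2))
hs=cv2.cvtColor(d["img"],cv2.COLOR_RGB2HSV)
m=(hs[...,1]>150)&((hs[...,0]<5)|(hs[...,0]>172))&(abs(w[...,1]-106)<40)&(w[...,2]>180)&(w[...,0]<620)
print("red",m.sum(),np.round(np.nanpercentile(w[m],[2,50,98],axis=0),1).tolist() if m.any() else 0)
r=w[(abs(w[...,1]-220)<25)&(w[...,0]>488)&(w[...,0]<548)&(w[...,2]>204)&(w[...,2]<260)];print("rod",len(r),np.round(np.percentile(r,[5,50,95],axis=0),1).tolist() if len(r) else 0)
for y in (-185,):
    g=w[(abs(w[...,1]-y)<30)&(w[...,2]>243)&(w[...,2]<256)&(w[...,0]<540)];print("bearing top",np.round(np.median(g,0)))
E
```

```text
red 92 [[465.6, 103.1, 210.9], [475.3, 111.5, 217.0], [486.5, 115.5, 220.6]]
rod 126 [[489.4, 195.9, 210.0], [492.5, 219.8, 215.6], [497.0, 243.2, 217.9]]
bearing top [ 487. -177.  249.]
```

View pics/s7.png

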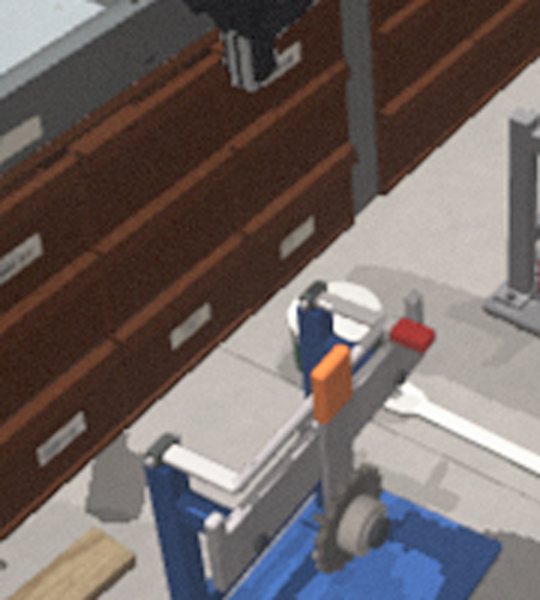

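The bar lies level behind the orange grip: red grip at (412,335), top 217 mm, and rod top 216 mm. Both match "fully down". Handing in.

```bash
python3 -c "
from plant import *
print(job_done())"
```

```text
the job is handed in; nothing more can be done
None
```

The sprocket hanger hangs seated on the blue rail, sprocket to the front, and the hold-down bar is fully down over it. The bearing hanger still hangs on its rail, nothing else appeared disturbed, and I handed the job in at about 13 s; no verdict was returned.

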